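# Nest the three hall pots

## Robot

A 6-joint arm with a two-finger parallel gripper is mounted at the origin on the work surface. World frame = base frame: x ahead of the robot, y to its left, z up, the work surface at z = 0. Lengths are in m, angles in degrees, forces in N, time in s.
With the tool pointing down it reaches from about 0.4 to 0.825 m from the base axis. Payload 7 kg.
Tool frame: the origin (TCP) lies at the centre of the arm's flange, where the gripper is bolted on; the fingertips stand 178 mm ahead of it and the grasp point (between the pads) lies 159 mm ahead of it; z points along the fingers, y is the line along which they close (so a half turn about z gives the same grasp; the last joint's range is limited). The gripper opens to 88 mm and grips with 3 to 60 N. Pads are 19 mm wide; open, the fingers measure 130 mm over their backs; the gripper's body (78 mm by 193 mm) begins 47 mm behind the grasp point.
Start: joints at [85.491, 20.546, 0.682, 0, -70.136, -16.507], TCP at [0.242, 0.63, 0.405] pointing down, gripper open.
Joint ranges: [-176.03, 176.03], [-82.01, 121.73], [-58.28, 71.71], [-173.87, 95.51], [-174.79, -0.11], [-173.66, 173.66]. Speed limits (degrees/s): [136.94, 136.94, 172.46, 180, 180, 180].

## Interface

Orientations are given as [roll, pitch, yaw] about the fixed x, y, z axes, in that order (R = Rz(yaw) Ry(pitch) Rx(roll)).
In Python, from plant import telemetry, snapshot, workorder, nets gives the robot as it stands.
- The arm moves only by the shell command python3 -m creep 'ROWS'. ROWS is JSON, a list that holds one entry, the list of rows, each a list of 5 numbers: the shift along the tool's x, y, z normalised to -1 to 1, where 1 is 0.2 m, then the turn about the tool's z normalised to -1 to 1, where 1 is pi/2 rad, then the opening, from 0 (shut) to 1 (fully open). In form: [[[x, y, z, spin, hand], ...]]. A call has 1 to 8 rows; each row shifts and turns the commanded pose from where the row before left it, along the tool's axes as they then stand; what a row does not reach is not made up. A row lasts 1/12 s, in which the tool goes at most 41.7 mm and 7.16 degrees, less where a joint would pass 70% of its speed; a pose out of reach is approached as far as the arm can. A call with a number of a shift or a turn outside -1 to 1 is refused whole. A call with a gripper value outside its range is refused whole. The fingers move at their own pace and stop on an object; the grip force is fixed at half the most. Time passes only in rows, so rows that do not move let the fingers close. It gives the time, the measured TCP pose, the force, the opening and the grip force at its end, in the units of the state.
- telemetry.get_obs(): the state, without advancing time (a new reading comes with each control period).
- snapshot(name): name is "scene" or "top"; returns a dict with "frame" (420x560x3 uint8, red, green, blue), "fx", "fy", "cx", "cy" (pixels), "k1" (the pictures are not rectified: a ray, as slopes to the right and down, at radius r is drawn at 1 + k1 r^2 times it, then the intrinsics apply), "rvec" (rotation vector, rad) and "tvec" (3), from world to camera coordinates, as OpenCV has them. Camera axes: x right, y down, z forward; pixel columns grow to the right and rows downward; lengths in m; the calibration is good to about 2 mm. A picture is of the moment at which its call begins. There is no depth.
- workorder.close_job(): hands the job in; it is judged then, once.
Trained networks look in a picture, given as the dict that the camera call returned (one of the last four; its "shot" number tells which), for a name from the list of things; names that differ only in an ending like _2 or _b are one class to them, and where a whole thing is asked for, a point or a joint stands for the part that bears it (a point fixed in the world has none). Each returns a list of dicts, best first, with "confidence" (0 to 1); they miss things now and then, are a little off and sometimes report something else, mostly with a low value. They report only what shows in the picture. A call takes as long as a camera call.
- nets.find_in(picture, query): "uv" ([column, row] in pixels, amid what is visible of it).
- nets.masks_of(picture, query): "region" (420x560 bool, what is visible of it) and "uv" ([column, row] in pixels, amid what is visible of it).
- nets.landmark_of(picture, query): "uv" ([column, row] in pixels: a listed point, or the origin of a listed thing).
The state is a dict: "clock": time; "joint_pos": joint angles; "qvel": joint speeds; "tau": joint torques, N m; "tool_pos": TCP position; "orientation": TCP orientation; "force": force on the tool from outside, world axes, zero at the start; "moment": the same for the moment, N m; "opening": finger opening in m; "gripper_force": force on a finger pad.
Only numpy, scipy, OpenCV 4.12 (cv2) and the standard library are available. Lean on these libraries where they do the work, as an engineer would, in place of code of your own. Each camera call takes 0.05 s, during which the arm holds its last target. There are 200 camera calls.

## Task

Nest the three square aluminium pots on the hall shelf into one stack, all with their mouths up: the middle-sized pot fully down inside the largest, and the small one, which now stands upside down, fully down inside the middle-sized one. Leave the largest pot where it stands, set the pots down gently without dropping or toppling them, and leave everything else on the shelf undisturbed.

Things in the scene. Friction and masses are not known exactly. Their poses are not given: they have to be found in the camera images.
- pot_large: the largest square aluminium pot, 80 x 80 mm outside, 64 mm high, faces square to its x and y axes, walls 3 mm, floor 16 mm thick (so inside 74 x 74 mm, 48 mm deep); stands mouth up; origin at the centre of its underside, z towards its mouth; 0.6 kg
- pot_medium: the middle-sized square aluminium pot, 65 x 65 mm outside, 72 mm high, faces square to its x and y axes, walls 3 mm, floor 16 mm thick (inside 59 x 59 mm, 56 mm deep); stands mouth up; origin at the centre of its underside, z towards its mouth; about 0.2 kg. Nested, its underside is 16 mm above the large pot's and its rim 24 mm above the large pot's rim
- pot_small: the small square aluminium pot, 50 x 50 mm outside, 80 mm high, faces square to its x and y axes, walls 3 mm, floor 16 mm thick; starts mouth down; origin at the centre of its underside (closed end, on top at the start), z towards its mouth (down at the start); about 0.12 kg. Nested, its underside is 16 mm above the medium pot's and its rim 24 mm above the medium pot's rim
- bottle: clear plastic drinking bottle standing upright, 66 mm across, 200 mm high; origin at the centre of its underside; leave alone
- spring_grip: steel spring hand gripper lying flat, a V of two 18 mm thick rods, 140 x 78 mm over all, 18 mm high; origin on the shelf between the two handles, x along its length: it reaches from -64 to +76 mm in x and 39 mm either way in y; leave alone
- polish_tin: round shoe-polish tin, 68 mm across, 22 mm high; origin at the centre of its underside; leave alone
- roller: wooden massage roller lying on the shelf along its y axis, 320 mm long, 48 mm thick; origin on the shelf under its middle; leave alone
- kettlebell: orange kettlebell, 120 mm across, 178 mm high, 4 kg; origin at the centre of its underside; leave alone
- padlock: brass padlock lying flat, 70 x 46 mm over all, 22 mm high; origin on the shelf under the middle of its case, shackle towards its +x (from -17 to +48 mm in x); leave alone

How it is judged (in metres and radians):
At the end, for the whole second after the job is handed in: The medium pot's underside is 13 to 19 mm above the large pot's and the small pot's 13 to 19 mm above the medium pot's, each centred within 9 mm and parallel within 0.06 rad, all mouths up, the large pot flat on the shelf within 30 mm of where it began, all at rest (z of pot_medium in the frame of pot_large between 0.013 and 0.019 m and horizontal distance between pot_medium and pot_large below 0.009 m and angle between the z axis of pot_medium and the z axis of pot_large, either way round below 0.06 rad and z of pot_small in the frame of pot_medium between 0.013 and 0.019 m and horizontal distance between pot_small and pot_medium below 0.009 m and angle between the z axis of pot_small and the z axis of pot_medium, either way round below 0.06 rad and angle between pot_large's own z axis and vertical below 0.05 rad and angle between pot_medium's own z axis and vertical below 0.08 rad and angle between pot_small's own z axis and vertical below 0.1 rad and height (world z) of pot_large below 0.004 m and distance of pot_large from where it was at the start of the episode below 0.03 m and linear speed of each of pot_large, pot_medium, pot_small below 0.02 m/s); the robot touches nothing.
It fails at once if the large pot is shifted more than 30 mm (distance of pot_large from where it was at the start of the episode above 0.03 m).
It fails at once if the medium pot is dropped, or falls over (moves faster than 0.75 m/s with nothing of the robot touching it) (linear speed of pot_medium above 0.75 m/s and contact force between each of the fingers, the arm and pot_medium below 0.05 N).
It fails at once if the small pot is dropped, or falls over (moves faster than 0.75 m/s with nothing of the robot touching it) (linear speed of pot_small above 0.75 m/s and contact force between each of the fingers, the arm and pot_small below 0.05 N).
It fails at once if a bystander (bottle, spring grip, tin, roller, kettlebell or padlock) is moved more than 20 mm (distance of any of bottle, spring_grip, polish_tin, roller, kettlebell, padlock from where it was at the start of the episode above 0.02 m).
It also fails if it takes over 72 s, if anything falls off the work surface, if the arm or the gripper's body presses on something with over 40 N, if the wrist force passes 120 N, or if a joint passes its speed limit or range.

## Working session

There is one attempt and no reset: what is moved stays moved. The work goes in short steps, Python scripts to look and compute and a shell command to move; the robot and the scene stay as the last step left them, time stands still between calls to the robot, and variables do not carry over. Pictures are saved under pics/ and viewed, at most 10 in all, crops included, and the job is handed in when it is done.

```bash
mkdir -p pics; ls; python3 - <<'E'
from plant import telemetry, snapshot, nets
import cv2
print(telemetry.get_obs())
for n in("scene","top"):
    p=snapshot(n); cv2.imwrite(f"pics/{n}0.png",p["frame"][:,:,::-1])
    print({k:v for k,v in p.items() if k!="frame"})
    for q in("pot_large","pot_medium","pot_small","bottle","spring_grip","polish_tin","roller","kettlebell","padlock"):
        print(q,[(r["uv"],r["confidence"]) for r in nets.landmark_of(p,q)][:2])
E
```

```text
pics
{'clock': 0.0, 'joint_pos': array([ 8.54902800e+01,  2.05909116e+01,  6.31461969e-01, -2.18698460e-02,
       -7.01351546e+01, -1.65072273e+01]), 'qvel': array([-0.05930569, -0.0285319 , -0.00557169, -0.11359199, -0.04258388,
       -0.03459651]), 'tau': array([-2.32460166e-03, -5.82707226e+01,  2.93048573e+01,  6.99697763e+00,
        6.84289495e-03, -1.66046525e-04]), 'tool_pos': array([0.24200528, 0.62989881, 0.40370528]), 'orientation': array([ 1.79903453e+02, -7.17186947e-03, -2.10243896e+01]), 'force': array([ 0.39788073, -0.20549437, -0.03656735]), 'moment': array([-0.00440438, -0.00546469,  0.00952546]), 'gripper_force': 0.0, 'opening': 0.08784332860476009}
{'fx': 420.69038695459756, 'fy': 420.69038695459756, 'cx': 274.9491307707196, 'cy': 210.90278555206558, 'k1': -0.021672403888035808, 'rvec': array([ 1.11226193,  2.38566568, -0.97399534]), 'tvec': array([ 0.40474287, -0.27040495,  1.6519341 ]), 'shot': 1}
pot_large [([289.1, 232.7], 0.9), ([216.0, 205.5], 0.74)]
pot_medium [([216.4, 203.7], 0.73), ([375.1, 239.5], 0.6)]
pot_small [([243.3, 148.8], 0.59)]
bottle [([215.4, 206.2], 0.98)]
spring_grip [([333.8, 284.0], 0.72)]
polish_tin [([333.7, 211.7], 0.54)]
roller []
kettlebell [([404.8, 311.2], 0.56)]
padlock [([199.9, 159.8], 0.67)]
{'fx': 390.4599060559289, 'fy': 390.4599060559289, 'cx': 282.42455530224515, 'cy': 218.34582895410895, 'k1': 0.02444622776675327, 'rvec': array([ 2.14577552, -2.1455571 ,  0.16683254]), 'tvec': array([0.00498508, 0.62417343, 1.01089061]), 'shot': 2}
pot_large [([276.0, 231.2], 0.79)]
pot_medium [([193.8, 277.3], 0.56)]
pot_small [([396.6, 281.4], 0.66)]
bottle [([365.9, 204.3], 0.63)]
spring_grip [([198.6, 202.9], 0.81)]
polish_tin [([251.9, 287.3], 0.64), ([278.5, 229.8], 0.21)]
roller [([244.9, 169.4], 0.83)]
kettlebell [([132.1, 223.3], 0.78)]
padlock [([444.9, 252.4], 0.68)]
```

View pics/scene0.png

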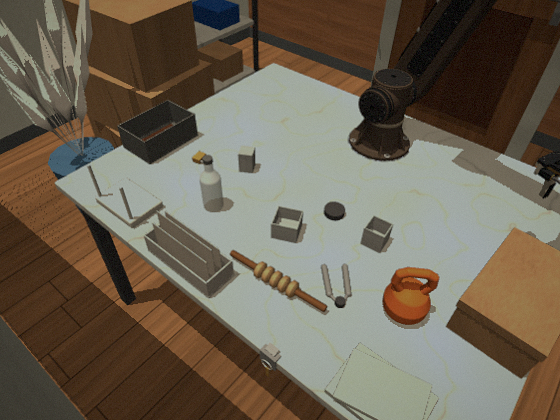

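View pics/top0.png

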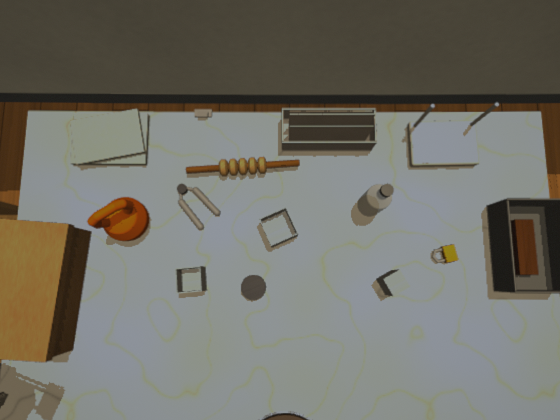

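The scene view shows the large pot near (288,225), the medium near (377,233) and the small near (247,159). In the top view they are near (279,228), (191,280) and (390,283). The small pot looks overexposed in the top view. Next I fit box silhouettes, with height left free, to the masks in both views.

```bash
cat > h.py <<'E'
import numpy as np, cv2
from scipy.optimize import minimize
from plant import telemetry, snapshot, workorder, nets
def proj(p,P):
    D=np.array([p["k1"],0,0,0,0.]);K=np.array([[p["fx"],0,p["cx"]],[0,p["fy"],p["cy"]],[0,0,1]])
    return cv2.projectPoints(np.asarray(P,float).reshape(-1,1,3),p["rvec"],p["tvec"],K,D)[0][:,0]
def tri(ps,uvs):
    A=[];b=[]
    for p,uv in zip(ps,uvs):
        K=np.array([[p["fx"],0,p["cx"]],[0,p["fy"],p["cy"]],[0,0,1]])
        s=cv2.undistortPoints(np.float64([[uv]]),K,np.array([p["k1"],0,0,0,0.]))[0,0]
        R=cv2.Rodrigues(p["rvec"])[0];t=p["tvec"]
        for i in (0,1): A.append(R[i]-s[i]*R[2]);b.append(s[i]*t[2]-t[i])
    return np.linalg.lstsq(np.array(A),np.array(b),rcond=None)[0]
def box(x,y,yaw,w,h,z0=0):
    c,s=np.cos(yaw),np.sin(yaw);o=[]
    for z in(z0,z0+h):
        for a,b in((-1,-1),(1,-1),(1,1),(-1,1)):
            o.append([x+w/2*(a*c-b*s),y+w/2*(a*s+b*c),z])
    return np.array(o)
def sil(p,P,S=4):
    m=np.zeros((420*S,560*S),np.uint8)
    cv2.fillConvexPoly(m,cv2.convexHull(((proj(p,P)+.5)*S).astype(np.int32)),1)
    return cv2.resize(m.astype(np.float32),(560,420),interpolation=cv2.INTER_AREA)
def fit(ps,ms,w,x0,z0=0,h0=.07):
    def cost(v):
        return sum(np.abs(sil(p,box(v[0],v[1],v[2],w,v[3],z0))-m).sum() for p,m in zip(ps,ms))
    best=None
    for yaw in np.radians([-40,-20,0,20,40]):
        s=np.array([x0[0],x0[1],yaw,h0]);
        sim=np.vstack([s]+[s+np.eye(4)[i]*[.015,.015,.2,.02][i] for i in range(4)])
        r=minimize(cost,s,method="Nelder-Mead",options=dict(initial_simplex=sim,maxfev=250,xatol=1e-4,fatol=.1))
        if best is None or r.fun<best.fun:best=r
    return best.x,best.fun
E
cat > m.py <<'E'
from h import *
ps=[snapshot("scene"),snapshot("top")]
hint={"pot_large":((288,225),(279,228)),"pot_medium":((377,233),(191,280)),"pot_small":((247,159),(388,283))}
vis=[p["frame"][:,:,::-1].copy() for p in ps]
for q,w in(("pot_large",.08),("pot_medium",.065),("pot_small",.05)):
    ms=[]
    for p,hh in zip(ps,hint[q]):
        r=nets.masks_of(p,q); print(q,[(np.round(a["uv"]),a["confidence"],a["region"].sum()) for a in r])
        r=[a for a in r if np.hypot(*(np.array(a["uv"])-hh))<20]
        ms.append(r[0]["region"].astype(np.float32) if r else None)
    ok=[i for i in(0,1) if ms[i] is not None]
    x0=tri(ps,hint[q]); print("tri",x0.round(3))
    v,f=fit([ps[i] for i in ok],[ms[i] for i in ok],w,x0)
    print(q,"xy",v[:2].round(4),"yaw",np.degrees(v[2]).round(1),"h",v[3].round(4),"cost",round(f),sum(ms[i].sum() for i in ok))
    for i in(0,1):
        o=proj(ps[i],box(*v[:3],w,v[3]));
        for k in range(4):
            for a,b in((k,(k+1)%4),(4+k,4+(k+1)%4)): cv2.line(vis[i],tuple(int(t) for t in o[a].round()),tuple(int(t) for t in o[b].round()),(0,0,255),1)
a=cv2.resize(vis[0][120:280,180:420],None,fx=2.4,fy=1.8*4/3);b=cv2.resize(vis[1][160:320,160:420],None,fx=2.2,fy=2.2)
n=min(a.shape[0],b.shape[0])
cv2.imwrite("pics/fit0.png",np.vstack([cv2.resize(vis[0][120:260,180:420],(514,300)),cv2.resize(vis[1][190:310,150:430],(514,300))]))
for q in("bottle","spring_grip","polish_tin","roller","kettlebell","padlock"):
    u=[nets.landmark_of(p,q) for p in ps]
    if all(u): print(q,tri(ps,[a[0]["uv"] for a in u]).round(3))
E
python3 m.py
```

```text
pot_large [(array([288., 223.]), 0.7, np.int64(950))]
pot_large [(array([277., 228.]), 0.64, np.int64(924))]
tri [0.598 0.018 0.026]
pot_large xy [0.6004 0.0164] yaw 24.5 h 0.0666 cost 112 1874.0
pot_medium [(array([375., 233.]), 0.89, np.int64(803)), (array([408., 292.]), 0.67, np.int64(2466))]
pot_medium [(array([189., 276.]), 0.69, np.int64(782)), (array([390., 282.]), 0.36, np.int64(616))]
tri [0.458 0.25  0.037]
pot_medium xy [0.4612 0.2488] yaw 5.4 h 0.072 cost 78 1585.0
pot_small [(array([246., 160.]), 0.71, np.int64(418))]
pot_small [(array([278., 227.]), 0.72, np.int64(968)), (array([390., 282.]), 0.69, np.int64(606))]
tri [ 0.453 -0.276  0.045]
pot_small xy [ 0.4526 -0.2852] yaw 30.0 h 0.0801 cost 58 1024.0
bottle [ 0.675 -0.234  0.005]
spring_grip [0.667 0.248 0.   ]
polish_tin [ 0.436  0.084 -0.002]
roller [ 0.775  0.116 -0.002]
kettlebell [ 0.62   0.429 -0.007]
padlock [ 0.531 -0.458 -0.003]
```

View pics/fit0.png

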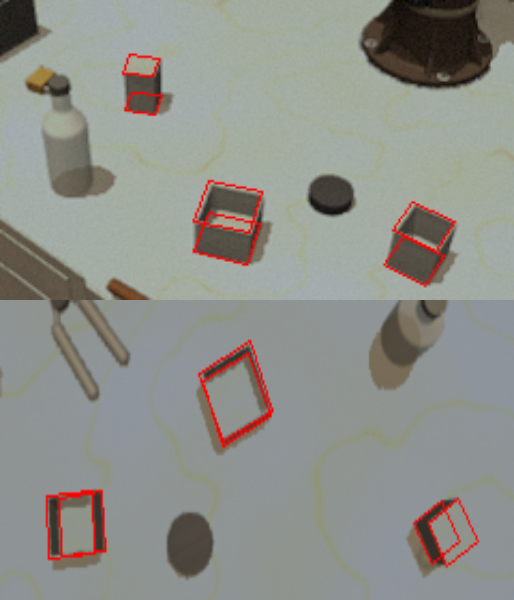

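The fits match the pictures: heights come out at 67, 72 and 80 mm, and the yaws are clear. I'll write a helper that gives deltas in tool axes, then start the move to the medium pot.

```bash
cat > d.py <<'E'
import sys,numpy as np
from plant import telemetry
x,y,z,yaw=map(float,sys.argv[1:5])
o=telemetry.get_obs();t=o["tool_pos"];a=np.radians(o["orientation"][2] if len(sys.argv)<6 else float(sys.argv[5]))
d=np.array([x,y,z])-t
s=(yaw-o["orientation"][2]+180)%360-180
print("t",round(o["clock"],2),"pos",t.round(4),"rpy",o["orientation"].round(1),"open",round(o["opening"],4),"gf",round(o["gripper_force"],1),"F",o["force"].round(1))
print("units x,y,z",(np.array([d[0]*np.cos(a)+d[1]*np.sin(a),d[0]*np.sin(a)-d[1]*np.cos(a),-d[2]])/.2).round(4),"spin",round(-s/90,4))
E
python3 -m creep '[[[0,0,0,-0.0733,1],[0,0,0,-0.0733,1],[0,0,0,-0.0733,1],[0,0,0,-0.0733,1],[0.076,0.167,0,0,1],[0.076,0.167,0,0,1],[0.076,0.167,0,0,1],[0.076,0.167,0,0,1]]]'
python3 -m creep '[[[0.076,0.167,0,0,1],[0.076,0.167,0,0,1],[0.076,0.167,0,0,1],[0.076,0.167,0,0,1],[0.076,0.167,0,0,1],[0.076,0.167,0,0,1],[0.076,0.167,0,0,1],[0.076,0.167,0,0,1]]]'
python3 -m creep '[[[0,0,0,0,1],[0,0,0,0,1]]]'
python3 d.py 0.4612 0.2488 0.230 5.4
```

```text
clock: 2.67
tool_pos: [0.3155, 0.5014, 0.4046]
orientation: [180.0, -0.0, 5.4]
force: [1.4, -0.2, 0.6]
opening: 0.0873
gripper_force: 0.0
clock: 3.33
tool_pos: [0.4617, 0.2464, 0.4051]
orientation: [-180.0, -0.0, 5.4]
force: [1.7, -0.0, -0.5]
opening: 0.0876
gripper_force: 0.0
clock: 3.5
tool_pos: [0.4619, 0.2464, 0.4049]
orientation: [-180.0, -0.0, 5.2]
force: [-0.1, 0.5, 0.6]
opening: 0.0879
gripper_force: 0.0
t 3.5 pos [0.4619 0.2464 0.4049] rpy [-180.    -0.     5.2] open 0.0879 gf 0.0 F [-0.1  0.5  0.6]
units x,y,z [-0.0025 -0.0125  0.8744] spin -0.0025
```

```bash

python3 -m creep '[[[-0.0025,-0.0125,0.17,0,1],[0,0,0.17,0,1],[0,0,0.17,0,1],[0,0,0.17,0,1],[0,0,0.1,0,1],[0,0,0.07,0,1],[0,0,0.025,0,1],[0,0,0,0,1]]]'
python3 -m creep '[[[0,0,0,0,0.85],[0,0,0,0,0.75],[0,0,0,0,0.7],[0,0,0,0,0.6],[0,0,0,0,0.4],[0,0,0,0,0],[0,0,0,0,0],[0,0,0,0,0]]]'
python3 -m creep '[[[0,0,0,0,0],[0,0,-0.05,0,0],[0,0,-0.1,0,0],[0,0,-0.17,0,0],[0,0,-0.17,0,0],[0,0,-0.05,0,0],[0,0,0,0,0]]]'
python3 d.py 0.6004 0.0164 0.34 24.5 24.5; cat > s.py <<'E'
from h import *; import sys
a=[snapshot(n)["frame"][:,:,::-1] for n in("scene","top")]
cv2.imwrite(sys.argv[1],np.hstack([cv2.resize(a[0][60:300,150:450],(400,320)),cv2.resize(a[1][130:340,130:430],(400,320))]))
E
python3 s.py pics/g1.png
```

```text
clock: 4.17
tool_pos: [0.46, 0.2511, 0.2285]
orientation: [179.9, 0.1, 5.4]
force: [0.5, 1.1, -0.1]
opening: 0.088
gripper_force: 0.0
clock: 4.83
tool_pos: [0.4607, 0.2507, 0.2306]
orientation: [-179.9, -0.1, 5.4]
force: [-2.7, -0.6, 7.3]
opening: 0.0651
gripper_force: 30.0
clock: 5.42
tool_pos: [0.461, 0.251, 0.3414]
orientation: [-179.8, -0.3, 5.4]
force: [1.0, 0.8, -3.9]
opening: 0.0648
gripper_force: 30.0
t 5.42 pos [0.461  0.251  0.3414] rpy [-179.8   -0.3    5.4] open 0.0648 gf 30.0 F [ 1.   0.8 -3.9]
units x,y,z [0.1478 1.3563 0.0069] spin -0.2124
```

View pics/g1.png

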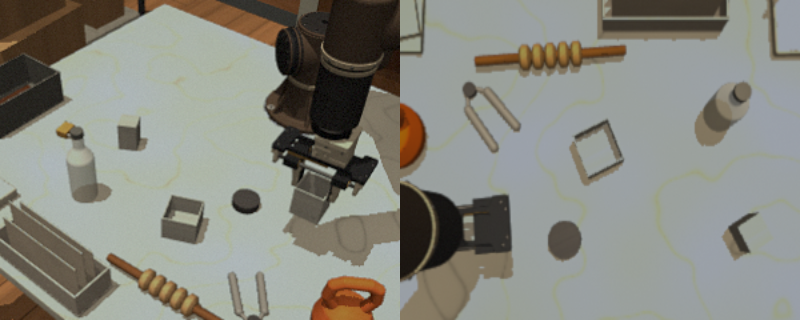

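The medium pot hangs straight in the grip, seen at (310,195) in the left half. I'll carry it over the large pot, then check with a picture before lowering.

```bash

python3 -m creep '[[[0,0,0,-0.0708,0],[0,0,0,-0.0708,0],[0,0,0,-0.0708,0],[0.01,0.1,0,0,0],[0.02,0.18,0,0,0],[0.02,0.18,0,0,0],[0.02,0.18,0,0,0],[0.02,0.18,0,0,0]]]'
python3 -m creep '[[[0.02,0.18,0,0,0],[0.02,0.18,0,0,0],[0.015,0.12,0,0,0],[0.003,0.056,0,0,0],[0,0,0,0,0],[0,0,0,0,0]]]'
python3 d.py 0.6004 0.0164 0.246 24.5
python3 - <<'E'
from h import *
a=[]
for n,q,w in(("scene",1,0),("top",1,0)):
    p=snapshot(n); v=p["frame"][:,:,::-1].copy()
    o=telemetry.get_obs();c=np.r_[0.6004,0.0164,.06].reshape(1,3);u=proj(p,c)[0].astype(int)
    S=50;a.append(cv2.resize(v[u[1]-S:u[1]+S,u[0]-S:u[0]+S],(400,400),interpolation=cv2.INTER_CUBIC))
cv2.imwrite("pics/o1.png",np.hstack(a))
E
```

```text
clock: 6.18
tool_pos: [0.5447, 0.1072, 0.3354]
orientation: [-180.0, 0.2, 24.5]
force: [0.9, 0.5, -2.6]
opening: 0.0649
gripper_force: 30.0
clock: 6.68
tool_pos: [0.5993, 0.0155, 0.3355]
orientation: [-179.9, 0.2, 24.4]
force: [0.0, 1.0, -2.8]
opening: 0.0646
gripper_force: 30.0
t 6.68 pos [0.5993 0.0155 0.3355] rpy [-179.9    0.2   24.4] open 0.0646 gf 30.0 F [ 0.   1.  -2.8]
units x,y,z [ 0.0067 -0.0016  0.4477] spin -0.0013
```

View pics/o1.png

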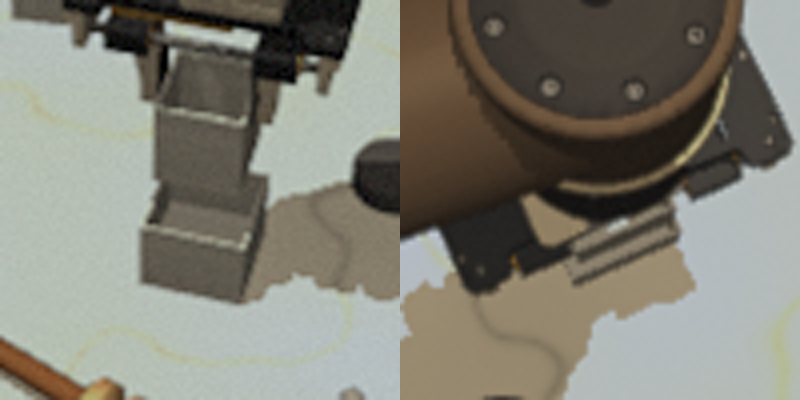

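The medium pot hangs above the large one and is parallel to it. I'll lower it slowly.

```bash

python3 -m creep '[[[0.0067,-0.0016,0.06,0,0],[0,0,0.06,0,0],[0,0,0.05,0,0],[0,0,0.03,0,0],[0,0,0.03,0,0],[0,0,0.03,0,0],[0,0,0,0,0]]]'
python3 -m creep '[[[0,0,0.03,0,0],[0,0,0.03,0,0],[0,0,0.03,0,0],[0,0,0.03,0,0],[0,0,0.02,0,0],[0,0,0.02,0,0],[0,0,0.01,0,0],[0,0,0,0,0]]]'
python3 d.py 0.6004 0.0164 0.246 24.5
```

```text
clock: 7.37
tool_pos: [0.6005, 0.017, 0.2843]
orientation: [-180.0, 0.1, 24.5]
force: [-0.1, -0.2, -3.0]
opening: 0.065
gripper_force: 30.0
clock: 8.03
tool_pos: [0.6008, 0.0168, 0.2511]
orientation: [-180.0, 0.1, 24.5]
force: [0.4, 0.0, -3.0]
opening: 0.065
gripper_force: 30.0
t 8.03 pos [0.6008 0.0168 0.2511] rpy [-1.80e+02  1.00e-01  2.45e+01] open 0.065 gf 30.0 F [ 0.4  0.  -3. ]
units x,y,z [-0.0025  0.001   0.0253] spin -0.0002
```

```bash

python3 -m creep '[[[0,0,0.008,0,0],[0,0,0.008,0,0],[0,0,0.006,0,0],[0,0,0,0,0]]]'
python3 -m creep '[[[0,0,0.005,0,0],[0,0,0,0,0]]]'
python3 -m creep '[[[0,0,0.003,0,0],[0,0,0,0,0]]]'
```

```text
clock: 8.37
tool_pos: [0.6009, 0.0168, 0.2472]
orientation: [-180.0, 0.0, 24.5]
force: [0.4, 0.1, -3.2]
opening: 0.0647
gripper_force: 30.0
clock: 8.53
tool_pos: [0.601, 0.0169, 0.2467]
orientation: [180.0, -0.0, 24.5]
force: [-1.1, -0.8, 1.3]
opening: 0.0649
gripper_force: 30.0
clock: 8.7
tool_pos: [0.601, 0.0168, 0.2467]
orientation: [180.0, -0.0, 24.5]
force: [-3.9, -0.9, 6.4]
opening: 0.0647
gripper_force: 30.0
```

It touched the floor at the expected height. Now I release it and rise.

```bash

python3 -m creep '[[[0,0,-0.004,0,0.76],[0,0,0,0,0.8],[0,0,0,0,0.85],[0,0,0,0,0.95],[0,0,-0.05,0,1],[0,0,-0.1,0,1],[0,0,-0.18,0,1],[0,0,-0.18,0,1]]]'
python3 -m creep '[[[0,0,-0.15,0,1],[0,0,-0.15,0,1],[0,0,0,0,1]]]'
python3 d.py 0.4526 -0.2852 0.35 30 30
```

```text
clock: 9.37
tool_pos: [0.6005, 0.0167, 0.3493]
orientation: [-180.0, 0.2, 24.5]
force: [1.0, -0.4, 0.3]
opening: 0.0876
gripper_force: 0.0
clock: 9.62
tool_pos: [0.6021, 0.0168, 0.4165]
orientation: [179.8, -0.6, 24.5]
force: [1.4, -0.7, 1.2]
opening: 0.0875
gripper_force: 0.0
t 9.62 pos [0.6021 0.0168 0.4165] rpy [179.8  -0.6  24.5] open 0.0875 gf 0.0 F [ 1.4 -0.7  1.2]
units x,y,z [-1.4024  0.9338  0.3323] spin -0.0607
```

```bash

python3 -m creep '[[[0,0,0,-0.0607,1],[-0.15,0.1,0,0,1],[-0.15,0.1,0,0,1],[-0.15,0.1,0,0,1],[-0.15,0.1,0,0,1],[-0.15,0.1,0,0,1],[-0.15,0.1,0,0,1],[-0.15,0.1,0,0,1]]]'
python3 -m creep '[[[-0.15,0.1,0,0,1],[-0.15,0.1,0.1,0,1],[-0.002,0.034,0.15,0,1],[0,0,0.08,0,1],[0,0,0,0,1],[0,0,0,0,1]]]'
python3 d.py 0.4613 -0.2802 0.201 30
```

```text
clock: 10.28
tool_pos: [0.4877, -0.2106, 0.4092]
orientation: [180.0, -0.0, 30.0]
force: [0.8, -0.1, 1.3]
opening: 0.0878
gripper_force: 0.0
clock: 10.78
tool_pos: [0.4598, -0.2802, 0.3426]
orientation: [-180.0, 0.1, 29.9]
force: [1.2, -0.5, 0.4]
opening: 0.0875
gripper_force: 0.0
t 10.78 pos [ 0.4598 -0.2802  0.3426] rpy [-1.80e+02  1.00e-01  2.99e+01] open 0.0875 gf 0.0 F [ 1.2 -0.5  0.4]
units x,y,z [0.0067 0.0038 0.7079] spin -0.0007
```

```bash

python3 -m creep '[[[0.0067,0.0038,0.15,0,1],[0,0,0.15,0,1],[0,0,0.15,0,1],[0,0,0.1,0,1],[0,0,0.08,0,1],[0,0,0.05,0,1],[0,0,0.027,0,1],[0,0,0,0,0.9]]]'
python3 -m creep '[[[0,0,0,0,0.8],[0,0,0,0,0.7],[0,0,0,0,0.65],[0,0,0,0,0.6],[0,0,0,0,0.5],[0,0,0,0,0.3],[0,0,0,0,0],[0,0,0,0,0]]]'
python3 -m creep '[[[0,0,-0.03,0,0],[0,0,-0.1,0,0],[0,0,-0.15,0,0],[0,0,-0.15,0,0],[0,0,-0.05,0,0],[0,0,0,0,0],[0,0,0,0,0],[0,0,0,0,0]]]'
python3 d.py 0.4613 -0.2802 0.3 30
cat > z.py <<'E'
from h import *; import sys
a=[]
o=telemetry.get_obs();c=o["tool_pos"]-[0,0,.159]
for n in("scene","top"):
    p=snapshot(n); u=proj(p,c.reshape(1,3))[0].astype(int);S=50
    v=p["frame"][:,:,::-1];r,k=max(u[1]-S,0),max(u[0]-S,0)
    a.append(cv2.resize(v[r:r+2*S,k:k+2*S],(400,400),interpolation=cv2.INTER_CUBIC))
cv2.imwrite(sys.argv[1],np.hstack(a))
E
python3 z.py pics/l1.png
```

```text
clock: 11.45
tool_pos: [0.462, -0.2798, 0.2012]
orientation: [180.0, 0.0, 30.0]
force: [-0.7, -0.7, 0.4]
opening: 0.0848
gripper_force: 0.0
clock: 12.12
tool_pos: [0.4615, -0.28, 0.2015]
orientation: [180.0, -0.0, 30.0]
force: [-1.5, 0.3, 5.4]
opening: 0.0494
gripper_force: 30.0
clock: 12.78
tool_pos: [0.4608, -0.2798, 0.2959]
orientation: [-179.9, 0.1, 29.9]
force: [0.4, -0.6, -2.0]
opening: 0.0497
gripper_force: 29.9
t 12.78 pos [ 0.4608 -0.2798  0.2959] rpy [-1.799e+02  1.000e-01  2.990e+01] open 0.0497 gf 29.9 F [ 0.4 -0.6 -2. ]
units x,y,z [ 0.0012  0.0031 -0.0205] spin -0.0008
```

View pics/l1.png

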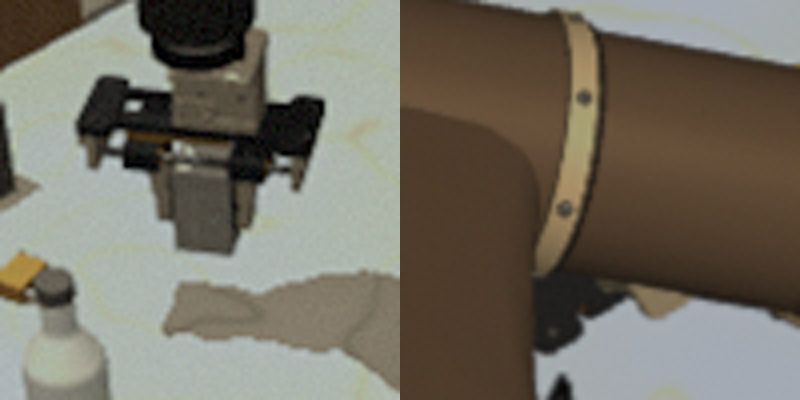

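The small pot is held upright at mid-height and did not swing, so the pads hold it against turning. The tool can't tilt, so I'll tumble it instead. I'll set it down, re-grip it high near its -x face, press and drag it towards tool -x so it tips over its leading edge, then lower it onto its side.

```bash

python3 -m creep '[[[0,0,0.1,0,0],[0,0,0.15,0,0],[0,0,0.1,0,0],[0,0,0.06,0,0],[0,0,0.03,0,0],[0,0,0.018,0,0],[0,0,0,0,0]]]'
python3 -m creep '[[[0,0,0.008,0,0],[0,0,0.004,0,0],[0,0,0,0,0]]]'
python3 d.py 0.4613 -0.2802 0.2 30
```

```text
clock: 13.47
tool_pos: [0.4613, -0.28, 0.2046]
orientation: [-179.9, 0.1, 30.0]
force: [-0.2, 0.8, -1.7]
opening: 0.0502
gripper_force: 29.9
clock: 13.72
tool_pos: [0.4616, -0.28, 0.2037]
orientation: [180.0, -0.1, 30.0]
force: [1.1, -0.5, -1.5]
opening: 0.0504
gripper_force: 29.9
t 13.72 pos [ 0.4616 -0.28    0.2037] rpy [ 1.8e+02 -1.0e-01  3.0e+01] open 0.0504 gf 29.9 F [ 1.1 -0.5 -1.5]
units x,y,z [-0.0019 -0.0001  0.0183] spin -0.0005
```

```bash

python3 -m creep '[[[0,0,0.008,0,0.56],[0,0,0,0,0.56]]]' | grep -E 'tool|grip|open|force'
python3 -m creep '[[[0,0,0,0,0.566],[0,0,0,0,0.566]]]'| grep -E 'tool|grip|open|force'
python3 -m creep '[[[0,0,0,0,0.572],[0,0,0,0,0.572]]]'| grep -E 'tool|grip|open|force'
```

```text
tool_pos: [0.4614, -0.28, 0.2017]
force: [-0.2, 0.3, -1.9]
opening: 0.0501
gripper_force: 29.9
tool_pos: [0.4615, -0.28, 0.2017]
force: [0.2, -0.9, -0.9]
opening: 0.0497
gripper_force: 29.9
tool_pos: [0.4615, -0.28, 0.2016]
force: [-0.5, 0.5, 0.2]
opening: 0.0495
gripper_force: 29.9
```

Grip force can't be modulated, so I'll go on with the tumble.

```bash

python3 -m creep '[[[0,0,0.004,0,0],[0,0,0,0,0.6],[0,0,0,0,0.7],[0,0,0,0,0.8],[0,0,-0.06,0,0.8],[-0.07,0,-0.055,0,0.8],[-0.065,0,0,0,0.8],[0,0,0,0,0.8]]]'|tail -5
python3 -m creep '[[[0,0,0,0,0.65],[0,0,0,0,0.6],[0,0,0,0,0.5],[0,0,0,0,0.3],[0,0,0,0,0],[0,0,0,0,0],[0,0,0,0,0]]]'
python3 -m creep '[[[-0.01,0,0.015,0,0],[-0.02,0,0.01,0,0],[-0.02,0,0,0,0],[0,0,0,0,0]]]'
```

```text
tool_pos: [0.4358, -0.2942, 0.2241]
orientation: [-180.0, -0.0, 29.9]
force: [-1.2, 0.2, -1.5]
opening: 0.0698
gripper_force: 0.0
clock: 15.47
tool_pos: [0.4381, -0.2933, 0.2234]
orientation: [-180.0, 0.0, 30.0]
force: [-0.1, -0.3, -2.2]
opening: 0.0499
gripper_force: 30.0
clock: 15.8
tool_pos: [0.431, -0.2984, 0.2209]
orientation: [179.8, -0.2, 30.0]
force: [1.1, 6.4, 16.8]
opening: 0.0498
gripper_force: 30.0
```

```bash

python3 -m creep '[[[-0.03,0,0.005,0,0],[-0.03,0,0,0,0],[-0.03,0,0,0,0],[0,0,0,0,0]]]'
python3 z.py pics/t1.png
```

```text
clock: 16.13
tool_pos: [0.4157, -0.3082, 0.2198]
orientation: [179.7, -0.2, 30.0]
force: [2.6, -0.5, 11.0]
opening: 0.0498
gripper_force: 30.0
```

View pics/t1.png

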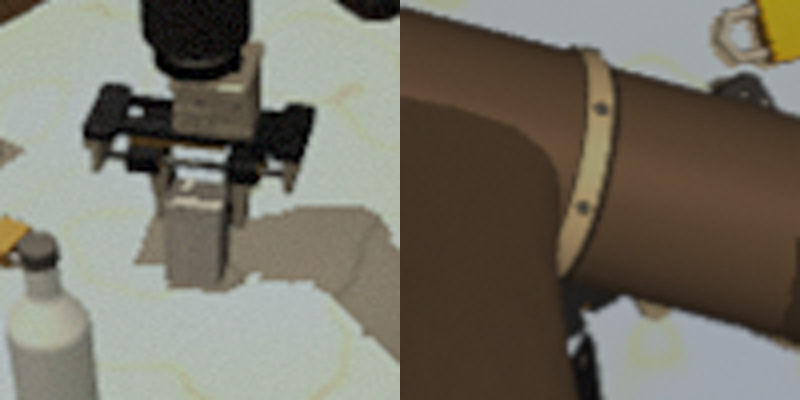

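```bash

python3 -m creep '[[[-0.02,0,0.02,0,0],[0,0,0,0,0]]]'
python3 - <<'E'
from h import *
p=snapshot("scene");r=nets.masks_of(p,"pot_small")
o=telemetry.get_obs();t=o["tool_pos"];piv=t-[0,0,.159];print(o["force"].round(1),piv.round(4))
a=np.radians(30);X=np.array([np.cos(a),np.sin(a),0]);Y=np.array([-np.sin(a),np.cos(a),0])
for q in r[:3]:
    m=q["region"].astype(np.float32);print(q["uv"],q["confidence"],m.sum())
    for th in range(-10,70,5):
        c,s=np.cos(np.radians(th)),np.sin(np.radians(th));P=[]
        for u in(-8,42):
            for w in(-64.4,15.6):
                for v in(-25,25): P.append(piv+X*(u*c-w*s)/1e3+np.array([0,0,(u*s+w*c)/1e3])+Y*v/1e3)
        k=sil(p,np.array(P));print(th,round(float(((k>.5)&(m>.5)).sum()/((k>.5)|(m>.5)).sum()),3),end="  ")
    print()
E
```

```text
clock: 16.4
tool_pos: [0.4123, -0.3102, 0.2166]
orientation: [179.7, -0.2, 30.1]
force: [-0.7, 1.3, 21.3]
opening: 0.0497
gripper_force: 30.0
[-1.9  1.4 22.8] [ 0.4123 -0.3102  0.0576]
[244.6, 156.6] 0.62 465.0
-10 0.789  -5 0.808  0 0.812  5 0.819  10 0.83  15 0.842  20 0.847  25 0.841  30 0.833  35 0.809  40 0.809  45 0.841  50 0.849  55 0.83  60 0.798  65 0.764
```

```bash

python3 -m creep '[[[0,0,-0.1,0,0],[0,0,-0.1,0,0],[0,0,-0.1,0.07,0],[0,0,0,0.078,0],[0,0,0,0.078,0],[0,0,0,0.078,0],[0,0,0,0.078,0],[0,0,0,0.078,0]]]'|head -3
python3 -m creep '[[[0,0,0,0.078,0],[0,0,0,0.078,0],[0,0,0,0.078,0],[0,0,0,0.078,0],[0,0,0,0.078,0],[0,0,0,0,0],[0,0,0,0,0]]]'
cat > th.py <<'E'
from h import *; import sys
a_,h_,st=float(sys.argv[1]),float(sys.argv[2]),sys.argv[3] if len(sys.argv)>3 else None
p=snapshot("scene");r=nets.masks_of(p,"pot_small")
o=telemetry.get_obs();piv=o["tool_pos"]-[0,0,.159]
a=np.radians(o["orientation"][2]);X=np.array([np.cos(a),np.sin(a),0]);Y=np.array([-np.sin(a),np.cos(a),0])
for q in r[:2]:
    m=q["region"].astype(np.float32);res=[]
    for th in range(-40,230,5):
        c,s=np.cos(np.radians(th)),np.sin(np.radians(th));P=[]
        for u in(-a_,50-a_):
            for w in(-h_,80-h_):
                for v in(-25,25): P.append(piv+X*(u*c-w*s)/1e3+np.array([0,0,(u*s+w*c)/1e3])+Y*v/1e3)
        k=sil(p,np.array(P))>.5;res.append((round(float((k&(m>.5)).sum()/(k|(m>.5)).sum()),3),th))
    print(np.round(q["uv"]),q["confidence"],m.sum(),sorted(res)[::-1][:6])
if st:
    u=proj(p,piv.reshape(1,3))[0].astype(int);cv2.imwrite(st,cv2.resize(p["frame"][max(u[1]-50,0):u[1]+50,u[0]-50:u[0]+50,::-1],(400,400),interpolation=cv2.INTER_CUBIC))
E
python3 th.py 8 64.4 pics/t2.png
```

```text
clock: 17.17
tool_pos: [0.4101, -0.3093, 0.2734]
orientation: [-180.0, 0.0, -11.8]
clock: 17.75
tool_pos: [0.4102, -0.3093, 0.2734]
orientation: [180.0, 0.0, -46.3]
force: [-0.3, 0.5, -1.1]
opening: 0.0496
gripper_force: 30.0
[333. 209.] 0.67 299.0 [(0.0, 225), (0.0, 220), (0.0, 215), (0.0, 210), (0.0, 205), (0.0, 200)]
[239. 144.] 0.63 243.0 [(0.5, 25), (0.496, 20), (0.468, 30), (0.452, 15), (0.429, 35), (0.392, 40)]
```

View pics/t2.png

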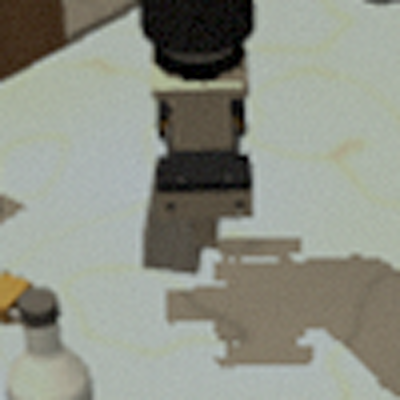

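The pot is tilted about 25° in the grip, with its mouth edge at the lower left, (145–200, 268). The press-and-drag does work. I'll carry it to a roomier spot and follow the tipping arc.

```bash

python3 -m creep '[[[0.1,0,0,0,0],[0.15,0,0,0,0],[0.05,0,0,0,0],[0,0,0.12,0,0],[0,0,0.1,0,0],[0,0,0.05,0,0],[0,0,0.01,0,0],[0,0,0,0,0]]]'
python3 -m creep '[[[-0.05,0,0.02,0,0],[-0.06,0,0.03,0,0],[-0.06,0,0.035,0,0],[0,0,0,0,0]]]'
python3 -m creep '[[[-0.05,0,0.038,0,0],[-0.04,0,0.038,0,0],[0,0,0,0,0]]]'
python3 th.py 8 64.4
```

```text
clock: 18.52
tool_pos: [0.4515, -0.353, 0.2172]
orientation: [180.0, 0.1, -46.5]
force: [-0.3, 0.0, -0.6]
opening: 0.0498
gripper_force: 30.0
clock: 18.85
tool_pos: [0.4278, -0.3277, 0.2019]
orientation: [-179.9, -0.1, -46.5]
force: [-2.2, 1.3, 5.8]
opening: 0.0495
gripper_force: 30.0
clock: 19.1
tool_pos: [0.4156, -0.3147, 0.186]
orientation: [-180.0, -0.1, -46.5]
force: [-0.8, 1.1, 3.8]
opening: 0.0497
gripper_force: 30.0
[229. 154.] 0.58 214.0 [(0.305, 75), (0.302, 70), (0.299, 65), (0.295, 80), (0.283, 85), (0.272, 60)]
```

```bash

python3 -m creep '[[[-0.015,0,0.015,0,0],[-0.01,0,0.01,0,0],[0,0,0,0,0]]]'
python3 th.py 8 64.4
```

```text
clock: 19.45
tool_pos: [0.4129, -0.3117, 0.1806]
orientation: [-180.0, -0.1, -46.5]
force: [1.6, -0.4, 2.5]
opening: 0.0497
gripper_force: 30.0
[274. 277.] 0.72 1202.0 [(0.0, 225), (0.0, 220), (0.0, 215), (0.0, 210), (0.0, 205), (0.0, 200)]
[232. 154.] 0.58 197.0 [(0.268, 85), (0.268, 75), (0.263, 80), (0.258, 70), (0.247, 90), (0.242, 65)]
```

```bash

python3 -m creep '[[[-0.003,0,0.009,0,0],[0,0,0,0,0]]]'
python3 -m creep '[[[0,0,0,0,0.58],[0,0,0,0,0.6],[0,0,0,0,0.62],[0,0,0,0,0.7],[0,0,0,0,0.85],[0,0,-0.05,0,1],[0,0,-0.15,0,1],[0,0,-0.15,0,1]]]'
python3 -m creep '[[[0,0,-0.15,0,1],[0,0.1,-0.15,0,1],[0,0.2,-0.15,0,1],[0,0.2,0,0,1],[0,0.2,0,0,1],[0,0.2,0,0,1],[0,0.1,0,0,1],[0,0,0,0,1]]]'
python3 s.py pics/ly.png
python3 - <<'E'
from h import *
for n in("scene","top"):
    p=snapshot(n)
    print([(np.round(a["uv"]),a["confidence"],a["region"].sum()) for a in nets.masks_of(p,"pot_small")])
E
```

```text
clock: 19.72
tool_pos: [0.412, -0.3111, 0.1785]
orientation: [-180.0, 0.0, -46.5]
force: [0.9, 1.0, 3.8]
opening: 0.0497
gripper_force: 30.0
clock: 20.38
tool_pos: [0.4113, -0.3109, 0.2488]
orientation: [179.9, 0.2, -46.6]
force: [1.7, -0.6, 0.0]
opening: 0.0826
gripper_force: 0.0
clock: 21.05
tool_pos: [0.2688, -0.4458, 0.3342]
orientation: [180.0, 0.0, -46.8]
force: [-0.8, -0.6, -0.7]
opening: 0.0881
gripper_force: 0.0
[(array([245., 152.]), 0.9, np.int64(412))]
[(array([404., 292.]), 0.8, np.int64(759))]
```

View pics/ly.png

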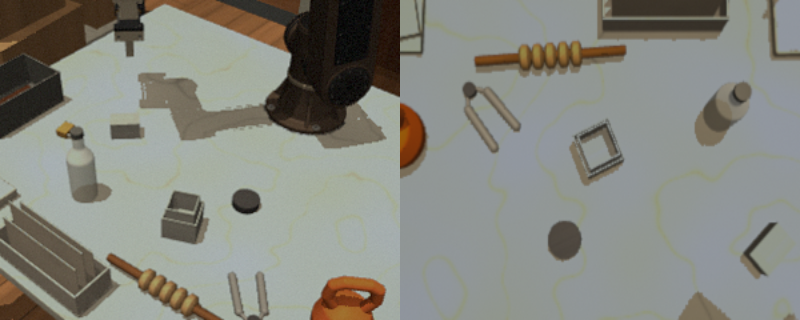

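The small pot now lies on its side at (125,125) in the left half, and the medium is nested in the large at (183,215). Next I fit the lying pot and the stack.

```bash
cat > lf.py <<'E'
from h import *
ps=[snapshot("scene"),snapshot("top")]
def lb(v):
    c,s=np.cos(v[2]),np.sin(v[2])
    return np.array([[v[0]+u*c-w*s,v[1]+u*s+w*c,z] for u in(-.04,.04) for w in(-.025,.025) for z in(0,v[3])])
ms=[nets.masks_of(p,"pot_small")[0] for p in ps];x0=tri(ps,[m["uv"] for m in ms]);ms=[m["region"].astype(np.float32) for m in ms];print(x0)
best=None
for y0 in(-60,-46,-30):
    s=np.array([x0[0],x0[1],np.radians(y0),.05])
    r=minimize(lambda v:sum(np.abs(sil(p,lb(v))-m).sum() for p,m in zip(ps,ms)),s,method="Nelder-Mead",options=dict(initial_simplex=np.vstack([s]+[s+np.eye(4)[i]*[.015,.015,.2,.02][i] for i in range(4)]),maxfev=300))
    if best is None or r.fun<best.fun:best=r
v=best.x;print("small",v[:2].round(4),np.degrees(v[2]).round(1),v[3].round(4),round(best.fun),sum(m.sum() for m in ms))
E
python3 lf.py
python3 - <<'E'
from h import *
ps=[snapshot("scene"),snapshot("top")]
for q in("pot_large","pot_medium"):
    for p in ps: print(q,[(np.round(a["uv"]),a["confidence"],a["region"].sum()) for a in nets.masks_of(p,q)])
# rim corners for medium nested: predicted centre
for n,z in(("rim large",.064),("rim med",.088)):
    for p in ps: print(n,proj(p,[[.6004,.0164,z]]).round(1))
E
```

```text
[ 0.42870294 -0.32360408  0.02643536]
small [ 0.4257 -0.3263] -47.1 0.0509 80 1217.0
pot_large [(array([289., 231.]), 0.88, np.int64(518)), (array([213., 190.]), 0.74, np.int64(897))]
pot_large [(array([279., 243.]), 0.49, np.int64(116)), (array([375., 198.]), 0.31, np.int64(882))]
pot_medium [(array([288., 213.]), 0.73, np.int64(520))]
pot_medium [(array([281., 224.]), 0.55, np.int64(672))]
rim large [[286.3 216.5]]
rim large [[278.2 226.2]]
rim med [[286.6 210.9]]
rim med [[278.1 225. ]]
```

Medium-in-large matches its predicted pose. For the second quarter turn:
1. Grip the lying pot at mid-length.
2. Use the stack's near rim as a fulcrum under the mouth end.
3. Finish by pressing it flat on the shelf.

```bash
python3 d.py 0.4271 -0.3278 0.187 -47.1
```

```text
t 21.85 pos [ 0.2717 -0.4441  0.3336] rpy [-180.    -0.   -46.5] open 0.0873 gf 0.0 F [ 0.3  0.7 -0.3]
units x,y,z [ 0.1124 -0.964   0.7332] spin 0.0062
```

```bash

python3 -m creep '[[[0.02,-0.18,0,0.006,1],[0.02,-0.18,0,0,1],[0.02,-0.18,0,0,1],[0.02,-0.18,0,0,1],[0.02,-0.16,0,0,1],[0.012,-0.084,0,0,1],[0,0,0.15,0,1],[0,0,0,0,1]]]'|head -4
python3 d.py 0.4271 -0.3278 0.187 -47.1
```

```text
clock: 22.52
tool_pos: [0.4276, -0.3275, 0.2999]
orientation: [179.9, 0.3, -47.0]
force: [-1.6, 0.4, -2.0]
t 22.52 pos [ 0.4276 -0.3275  0.2999] rpy [179.9   0.3 -47. ] open 0.0876 gf 0.0 F [-1.6  0.4 -2. ]
units x,y,z [-5.000e-04  2.700e-03  5.647e-01] spin 0.0008
```

```bash

python3 -m creep '[[[0,0.0027,0.15,0,1],[0,0,0.15,0,1],[0,0,0.13,0,1],[0,0,0.08,0,1],[0,0,0.04,0,1],[0,0,0.015,0,1],[0,0,0,0,0.8],[0,0,0,0,0.7]]]'|head -4
python3 -m creep '[[[0,0,0,0,0.62],[0,0,0,0,0.55],[0,0,0,0,0.4],[0,0,0,0,0],[0,0,0,0,0],[0,0,-0.05,0,0],[0,0,-0.15,0,0],[0,0,-0.15,0,0]]]'
python3 -m creep '[[[0,0,-0.15,-0.0794,0],[0,0,-0.12,-0.0794,0],[0,0,0,-0.0794,0],[0,0,0,-0.0794,0],[0,0,0,-0.0794,0],[0,0,0,-0.0794,0],[0,0,0,-0.0794,0],[0,0,0,-0.0794,0]]]' | head -2
python3 -m creep '[[[0,0,0,-0.0794,0],[0,0,0,-0.0794,0],[0,0,0,0,0]]]'
python3 d.py 0.545 -0.009 0.287 24.5 24.5
```

```text
clock: 23.18
tool_pos: [0.4279, -0.3297, 0.1918]
orientation: [-180.0, -0.1, -47.1]
force: [0.5, 0.3, 0.7]
clock: 23.85
tool_pos: [0.4267, -0.3291, 0.2607]
orientation: [179.9, 0.2, -47.1]
force: [0.9, -0.9, -2.2]
opening: 0.0499
gripper_force: 30.0
clock: 24.52
tool_pos: [0.4271, -0.3292, 0.3152]
clock: 24.77
tool_pos: [0.4272, -0.3293, 0.3151]
orientation: [-180.0, 0.0, 24.7]
force: [-0.2, 0.9, -0.7]
opening: 0.05
gripper_force: 30.0
t 24.77 pos [ 0.4272 -0.3293  0.3151] rpy [-180.     0.    24.7] open 0.05 gf 30.0 F [-0.2  0.9 -0.7]
units x,y,z [ 1.2002 -1.2127  0.1404] spin 0.0022
```

```bash

python3 -m creep '[[[0.08,-0.08,0,0.002,0],[0.13,-0.13,0,0,0],[0.13,-0.13,0,0,0],[0.13,-0.13,0,0,0],[0.13,-0.13,0,0,0],[0.13,-0.13,0,0,0],[0.13,-0.13,0,0,0],[0.13,-0.13,0,0,0]]]' | head -2
python3 -m creep '[[[0.13,-0.13,0,0,0],[0.08,-0.09,0,0,0],[0,0,0,0,0],[0,0,0.05,0,0],[0,0,0.05,0,0],[0,0,0,0,0]]]'
python3 d.py 0.545 -0.009 0.279 24.5
```

```text
clock: 25.43
tool_pos: [0.527, -0.0658, 0.3153]
clock: 25.93
tool_pos: [0.5457, -0.0112, 0.292]
orientation: [-179.9, 0.2, 24.0]
force: [-0.8, -0.5, -1.6]
opening: 0.0497
gripper_force: 30.0
t 25.93 pos [ 0.5457 -0.0112  0.292 ] rpy [-179.9    0.2   24. ] open 0.0497 gf 30.0 F [-0.8 -0.5 -1.6]
units x,y,z [ 0.0011 -0.0113  0.0652] spin -0.0054
```

```bash

python3 -m creep '[[[0,-0.011,0.04,-0.005,0],[0,0,0.02,0,0],[0,0,0.008,0,0],[0,0,0,0,0]]]'
python3 -m creep '[[[-0.018,0,0.027,0,0],[-0.018,0,0.027,0,0],[0,0,0,0,0]]]'
python3 -m creep '[[[-0.012,0,0.026,0,0],[-0.012,0,0.026,0,0],[0,0,0,0,0]]]'
python3 th.py 18 42
python3 - <<'E'
from h import *
for n in("scene","top"):
    p=snapshot(n)
    for q in("pot_medium","pot_large"): print(n,q,[(np.round(a["uv"]),a["confidence"]) for a in nets.masks_of(p,q)][:2])
E
```

```text
clock: 26.27
tool_pos: [0.546, -0.0087, 0.2805]
orientation: [-180.0, 0.1, 24.6]
force: [-0.4, 0.4, -1.1]
opening: 0.0499
gripper_force: 30.0
clock: 26.52
tool_pos: [0.5402, -0.0114, 0.2714]
orientation: [179.9, -0.2, 24.7]
force: [1.5, 0.0, 1.5]
opening: 0.0497
gripper_force: 30.0
clock: 26.77
tool_pos: [0.536, -0.0134, 0.2611]
orientation: [179.9, -0.2, 24.7]
force: [-1.0, 0.3, 4.5]
opening: 0.0497
gripper_force: 30.0
[289. 196.] 0.64 308.0 [(0.781, -40), (0.745, -35), (0.695, -30), (0.656, -25), (0.63, -20), (0.616, 45)]
scene pot_medium [(array([288., 214.]), 0.96), (array([212., 190.]), 0.75)]
scene pot_large [(array([287., 231.]), 0.95)]
top pot_medium []
top pot_large []
```

```bash
python3 th.py 32 38
python3 -m creep '[[[-0.005,0,0.029,0,0],[-0.004,0,0.029,0,0],[0,0,0,0,0]]]'
python3 -m creep '[[[0.002,0,0.029,0,0],[0.004,0,0.029,0,0],[0,0,0,0,0]]]'
python3 th.py 32 38 pics/r1.png
```

```text
[288. 195.] 0.8 344.0 [(0.864, 125), (0.833, 145), (0.832, 140), (0.819, 120), (0.796, 130), (0.773, 150)]
[344. 280.] 0.42 579.0 [(0.0, 225), (0.0, 220), (0.0, 215), (0.0, 210), (0.0, 205), (0.0, 200)]
clock: 27.52
tool_pos: [0.5337, -0.0143, 0.2487]
orientation: [180.0, -0.0, 24.6]
force: [-1.3, -1.4, 3.5]
opening: 0.05
gripper_force: 30.0
clock: 27.77
tool_pos: [0.5342, -0.014, 0.2365]
orientation: [180.0, 0.1, 24.6]
force: [-1.8, -2.0, 2.3]
opening: 0.0496
gripper_force: 30.0
[288. 196.] 0.57 243.0 [(0.661, -40), (0.655, 140), (0.63, 135), (0.615, 145), (0.604, 130), (0.604, 125)]
```

View pics/r1.png

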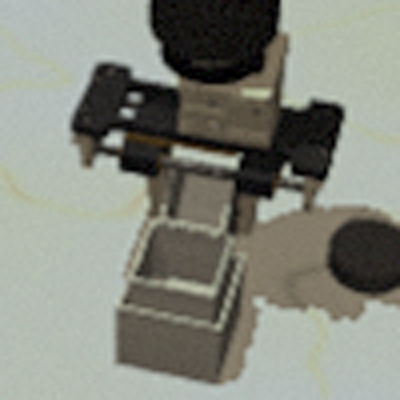

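Seen behind the nested stack, at (200,195), the small pot has turned about 60° and the stack looks undisturbed. I'll finish with a bit more, back off, and press it flat on the free shelf.

```bash

python3 -m creep '[[[0.005,0,0.018,0,0],[0,0,0,0,0],[-0.08,0,0,0,0],[-0.15,0,0,0,0],[-0.07,0.1,0,0,0],[0,0.15,0,0,0],[0,0.05,0,0,0],[0,0,0,0,0]]]'
python3 th.py 32 38
python3 -m creep '[[[0,0,0.05,0,0],[0,0,0.04,0,0],[0,0,0.02,0,0],[0,0,0,0,0]]]'
```

```text
clock: 28.53
tool_pos: [0.5071, -0.0941, 0.2331]
orientation: [180.0, -0.1, 24.5]
force: [0.0, -0.3, -1.7]
opening: 0.0501
gripper_force: 30.0
[275. 184.] 0.84 255.0 [(0.703, 135), (0.671, 140), (0.664, 130), (0.652, 125), (0.633, 145), (0.6, 120)]
clock: 28.97
tool_pos: [0.5055, -0.0922, 0.2094]
orientation: [-179.9, 0.2, 24.7]
force: [-0.3, 0.5, -0.7]
opening: 0.0498
gripper_force: 30.0
```

```bash

python3 -m creep '[[[-0.005,0,0.015,0,0],[0,0,0,0,0]]]'|grep -E "tool|^force"
python3 -m creep '[[[-0.04,0,0.01,0,0],[-0.04,0,0.01,0,0],[0,0,0,0,0]]]'|grep -E "tool|^force"
python3 -m creep '[[[-0.04,0,0.015,0,0],[-0.04,0,0.015,0,0],[0,0,0,0,0]]]'|grep -E "tool|^force"
python3 th.py 32 38
```

```text
tool_pos: [0.505, -0.0928, 0.2075]
force: [-0.2, 0.7, -2.0]
tool_pos: [0.4905, -0.1002, 0.2051]
force: [1.9, -1.2, 4.5]
tool_pos: [0.4784, -0.106, 0.201]
force: [2.4, 5.0, 13.7]
[279. 185.] 0.78 300.0 [(0.81, 140), (0.748, 125), (0.745, 145), (0.745, 135), (0.734, 130), (0.714, 150)]
```

```bash

python3 -m creep '[[[-0.03,0,0.003,0,0],[-0.02,0,0,0,0],[0,0,-0.01,0,0],[0,0,0,0,0.58],[0,0,0,0,0.62],[0,0,0,0,0.75],[0,0,0,0,0.95],[0,0,0,0,1]]]'|grep -E "tool|^force"
python3 -m creep '[[[0,0,-0.1,0,1],[0,0,-0.18,0,1],[0,0,-0.18,0,1],[0,0,-0.18,0,1],[0,0.15,0,0,1],[0,0.2,0,0,1],[0,0.2,0,0,1],[0,0.2,0,0,1]]]'|grep -E "tool|^force"
python3 -m creep '[[[0,0.2,0,0,1],[0,0.2,0,0,1],[0,0.1,0,0,1],[0,0,0,0,1]]]'|grep -E "clock|tool|^force"
cat > up.py <<'E'
from h import *
ps=[snapshot("scene"),snapshot("top")]
ms=[]
for p in ps:
    r=nets.masks_of(p,"pot_small");print([(np.round(a["uv"]),a["confidence"],a["region"].sum()) for a in r])
    e=proj(p,[[.465,-.115,.05]])[0]
    ms.append([a["region"].astype(np.float32) for a in r if np.hypot(*(np.array(a["uv"])-e))<30][0])
v,f=fit(ps,ms,.05,[.465,-.115]);print("small",v[:2].round(4),np.degrees(v[2]).round(1),v[3].round(4),round(f),sum(m.sum() for m in ms))
for i,p in enumerate(ps):   # brightness of the top centre vs side: a dark/shaded hollow means mouth up
    u=proj(p,[[v[0],v[1],.08],[v[0],v[1],.016]]).round().astype(int);print([p["frame"][b-1:b+2,a-1:a+2].mean((0,1)).round() for a,b in u])
E
python3 up.py
```

```text
tool_pos: [0.4668, -0.1107, 0.1991]
force: [-0.4, -0.1, -0.5]
tool_pos: [0.5301, -0.2482, 0.3277]
force: [1.1, 1.0, 0.3]
clock: 31.4
tool_pos: [0.5723, -0.3415, 0.3256]
force: [0.4, -0.2, -0.4]
[(array([279., 177.]), 0.74, np.int64(439))]
[(array([325., 281.]), 0.74, np.int64(382)), (array([188., 206.]), 0.26, np.int64(524))]
small [ 0.4533 -0.1178] 27.4 0.0818 137 821.0
[array([91., 85., 75.]), array([78., 74., 65.])]
[array([135., 125., 106.]), array([135., 125., 106.])]
```

```bash

python3 -m creep '[[[-0.2,0.03,0,0,1],[-0.2,0.03,0,0,1],[-0.2,0.03,0,0,1],[-0.2,0.03,0,0,1],[-0.2,0.03,0,0,1],[0,0.15,0,0,1],[0,0.1,0,0,1],[0,0,0,0,1]]]'|grep -E "clock|tool|^force"
python3 up.py
cat >> up.py <<'E'
    k=sil(p,box(*v[:3],.05,v[3]))>.5;m=ms[i]>.5
    for n,a in(("mask",m),("box",k)): ys,xs=np.where(a);print(n,xs.min(),xs.max(),ys.min(),ys.max(),a.sum(),xs.mean().round(1),ys.mean().round(1))
E
python3 up.py|tail -6
```

```text
clock: 32.27
tool_pos: [0.4234, -0.4956, 0.328]
force: [0.6, 0.5, 0.8]
[(array([282., 182.]), 0.66, np.int64(443))]
[(array([327., 284.]), 0.91, np.int64(469)), (array([194., 208.]), 0.64, np.int64(581)), (array([271., 242.]), 0.46, np.int64(167))]
small [ 0.4521 -0.1189] 24.5 0.08 60 912.0
[array([89., 83., 74.]), array([86., 81., 72.])]
[array([133., 133., 124.]), array([147., 153., 148.])]
[array([88., 83., 73.]), array([84., 79., 70.])]
mask 274 291 165 192 447 282.3 178.4
box 274 291 165 193 456 282.3 178.7
[array([132., 132., 124.]), array([147., 153., 148.])]
mask 316 343 271 295 472 329.4 282.9
box 316 343 270 296 456 329.4 282.8
```

The pot stands upright: the fit gives a height of 80 mm, its centre at (0.452, -0.119) and yaw 24.5°. I'll confirm the mouth is up numerically and re-measure the stack.

```bash

python3 - <<'E'
from h import *
ps=[snapshot("scene"),snapshot("top")]
print(ps[0]["frame"][162:180:1,272:294:2].mean(2).astype(int))
M=[];L=[]
for p in ps:
    e=proj(p,[[.6,.0166,.06]])[0]
    for q,o in(("pot_medium",M),("pot_large",L)):
        r=[a for a in nets.masks_of(p,q) if np.hypot(*(np.array(a["uv"])-e))<25]; o.append(r[0]["region"] if r else None); print(q,r and (r[0]["region"].sum(),r[0]["confidence"]))
def stack(p,v):  # union silhouette: large at v0:2, medium rim at v2:4
    return np.maximum(sil(p,box(v[0],v[1],np.radians(24.5),.08,.064)),sil(p,box(v[2],v[3],np.radians(24.5),.065,.024,.064)))
U=[(np.zeros((420,560),bool)|(a if a is not None else False)|(b if b is not None else False)).astype(np.float32) for a,b in zip(M,L)]
s=np.array([.6004,.0164,.601,.0168])
r=minimize(lambda v:sum(np.abs(stack(p,v)-u).sum() for p,u in zip(ps,U)),s,method="Nelder-Mead",options=dict(initial_simplex=np.vstack([s,s+np.eye(4)*.008]),maxfev=300))
print(r.x.round(4),r.fun,sum(u.sum() for u in U))
E
python3 d.py 0.4521 -0.1189 0.33 24.5
```

```text
[[116 114 113 115 113 116 112 111 109 113 114]
 [116 114 117 110 111 113 115 106 108 112 112]
 [116 119 111 132 131 122 115 110 109 114 116]
 [114 118 112 134 115 118 124 122 111 112 114]
 [119 116 116 113  84  95 104 112 127 135 122]
 [117 115 135  82  77  76  76  82 102 108 126]
 [117 115 147  53  78  82  80  79  74  78 123]
 [120 118 135  57  73  79  81  79  76 113 136]
 [116 121 124  55  80  85  79  77  82 125 140]
 [117 119 112  58  77  79  84  77  77 115 138]
 [120 136  76  54  73  83  80  81  78 105 139]
 [118 121 111 109  80  81  77  78  83 106 138]
 [113  99 105 109 103 113 102  81 109  81 141]
 [116  94  76  83  94  99  96 122 132  49 145]
 [114  95  79  80  77  80  80 107 101  45 144]
 [112 122  84  80  82  78  82  78  71  47 143]
 [155 136  79  81  83  81  77  76  72  47 145]
 [175 131  76  84  83  79  79  78  70  46 148]]
pot_medium (np.int64(536), 0.89)
pot_large (np.int64(456), 0.79)
pot_medium (np.int64(631), 0.97)
pot_large (np.int64(343), 0.77)
[0.6009 0.0164 0.6001 0.0159] 154.0 1954.0
t 32.97 pos [ 0.4229 -0.4938  0.3275] rpy [180.   -0.   24.6] open 0.0877 gf 0.0 F [-0.2 -0.6  0.2]
units x,y,z [ 0.9143 -1.6428 -0.0125] spin 0.0017
```

A bright rim surrounds a dark hollow, so the mouth is up. The medium pot's centre is at (0.600, 0.016). Now I grasp the small pot.

```bash

python3 -m creep '[[[0.05,-0.09,0,0,1],[0.09,-0.16,0,0,1],[0.09,-0.16,0,0,1],[0.09,-0.16,0,0,1],[0.09,-0.16,0,0,1],[0.09,-0.16,0,0,1],[0.09,-0.16,0,0,1],[0.09,-0.16,0,0,1]]]'|grep tool
python3 -m creep '[[[0.09,-0.16,0,0,1],[0.09,-0.16,0,0,1],[0.09,-0.16,0,0,1],[0.055,-0.115,0,0,1],[0,0,0,0,1],[0,0,0,0,1]]]'|grep tool
python3 d.py 0.4521 -0.1189 0.238 24.5
```

```text
tool_pos: [0.4454, -0.2157, 0.3276]
tool_pos: [0.4552, -0.0807, 0.3278]
t 34.13 pos [ 0.4552 -0.0807  0.3278] rpy [180.   -0.   24.8] open 0.0873 gf 0.0 F [-0.4 -0.2  0.2]
units x,y,z [-0.0942  0.1667  0.4488] spin 0.0035
```

One row too many; I'll correct that and descend.

```bash

python3 -m creep '[[[-0.0942,0.1667,0,0.003,1],[0,0,0.1,0,1],[0,0,0.1,0,1],[0,0,0.1,0,1],[0,0,0.08,0,1],[0,0,0.05,0,1],[0,0,0.019,0,1],[0,0,0,0,1]]]'|grep tool
python3 -m creep '[[[0,0,0,0,0.8],[0,0,0,0,0.7],[0,0,0,0,0.62],[0,0,0,0,0.57],[0,0,0,0,0.4],[0,0,0,0,0],[0,0,0,0,0],[0,0,0,0,0]]]'|grep -E "tool|open|^force"
python3 -m creep '[[[0,0,-0.05,0,0],[0,0,-0.15,0,0],[0,0,-0.15,0,0],[0,0,-0.15,0,0],[0,0,-0.02,0,0],[0,0,0,0,0]]]'
python3 d.py 0.6001 0.0159 0.338 24.5
python3 th.py 25 20
```

```text
tool_pos: [0.4515, -0.121, 0.2368]
tool_pos: [0.4519, -0.12, 0.2379]
force: [-1.5, 1.2, 2.6]
opening: 0.0496
clock: 35.97
tool_pos: [0.4523, -0.12, 0.3435]
orientation: [179.9, -0.2, 24.4]
force: [0.2, -0.1, -1.3]
opening: 0.0499
gripper_force: 30.0
t 35.97 pos [ 0.4523 -0.12    0.3435] rpy [179.9  -0.2  24.4] open 0.0499 gf 30.0 F [ 0.2 -0.1 -1.3]
units x,y,z [ 0.9538 -0.314   0.0277] spin -0.0013
[282. 156.] 0.88 461.0 [(0.759, 210), (0.756, 215), (0.756, 205), (0.756, 200), (0.742, 195), (0.73, 220)]
```

```bash

python3 -m creep '[[[0.1,-0.034,0,0,0],[0.15,-0.05,0,0,0],[0.15,-0.05,0,0,0],[0.15,-0.05,0,0,0],[0.15,-0.05,0,0,0],[0.15,-0.05,0,0,0],[0.1,-0.03,0,0,0],[0,0,0,0,0]]]'|grep tool
python3 -m creep '[[[0,0,0,0,0]]]' >/dev/null
python3 d.py 0.6001 0.0159 0.27 24.5
python3 - <<'E'
from h import *
ps=[snapshot("scene"),snapshot("top")]
p=ps[0];r=nets.masks_of(p,"pot_small");m=r[0]["region"];print(r[0]["uv"],r[0]["confidence"],m.sum())
ys,xs=np.where(m);print(xs.min(),xs.max(),ys.min(),ys.max())
t=telemetry.get_obs()["tool_pos"]
k=sil(p,box(t[0],t[1],np.radians(24.5),.05,.08,t[2]-.238))>.5;ys,xs=np.where(k);print("pred",xs.min(),xs.max(),ys.min(),ys.max())
P=proj(p,box(t[0],t[1],np.radians(24.5),.05,.08,t[2]-.238)).round(1);print(P[:4])
# lower outline of the mask per column
print([(c,int(np.where(m[:,c])[0].max()),int(np.where(k[:,c])[0].max()) if k[:,c].any() else None) for c in range(int(P[:4,0].min())-2,int(P[:4,0].max())+3,2) if m[:,c].any()])
E
```

```text
tool_pos: [0.6014, 0.018, 0.3386]
t 36.82 pos [0.5992 0.0163 0.3387] rpy [-180.     0.3   24.4] open 0.0498 gf 30.0 F [ 0.1 -0.5 -2.4]
units x,y,z [0.0036 0.0036 0.3434] spin -0.0009
[284.5, 201.5] 0.84 551
277 296 182 213
pred 277 298 180 214
[[280.8 199.6]
 [276.5 211. ]
 [293.1 214.3]
 [297.  202.8]]
[(278, 211, 211), (280, 211, 211), (282, 212, 212), (284, 212, 212), (286, 212, 212), (288, 213, 213), (290, 213, 213), (292, 213, 214), (294, 211, 212), (296, 204, 205)]
```

The bottom outline matches the prediction, so the pot is upright and centred. I'll lower it with the force watched.

```bash

python3 -m creep '[[[0.0036,0.0036,0.04,0,0],[0,0,0.04,0,0],[0,0,0.03,0,0],[0,0,0.03,0,0],[0,0,0,0,0]]]'|grep -E "tool|^force"
python3 -m creep '[[[0,0,0.04,0,0],[0,0,0.04,0,0],[0,0,0.04,0,0],[0,0,0.03,0,0],[0,0,0.02,0,0],[0,0,0,0,0]]]'|grep -E "tool|^force"
python3 d.py 0.6001 0.0159 0.27 24.5
```

```text
tool_pos: [0.5993, 0.0148, 0.3119]
force: [0.4, -0.4, -2.6]
tool_pos: [0.5996, 0.0151, 0.2784]
force: [-1.0, 0.5, -1.7]
t 37.88 pos [0.5996 0.0151 0.2784] rpy [-1.80e+02  1.00e-01  2.44e+01] open 0.0497 gf 30.0 F [-1.   0.5 -1.7]
units x,y,z [ 0.0038 -0.0028  0.0418] spin -0.0015
```

```bash

python3 -m creep '[[[0.002,-0.001,0.015,0,0],[0,0,0.012,0,0],[0,0,0.005,0,0],[0,0,0,0,0]]]'|grep -E "tool|^force"
python3 -m creep '[[[0,0,0.005,0,0],[0,0,0,0,0]]]'|grep -E "tool|^force"
python3 -m creep '[[[0,0,0.004,0,0],[0,0,0,0,0]]]'|grep -E "tool|^force"
python3 -m creep '[[[0,0,0.004,0,0],[0,0,0,0,0]]]'|grep -E "tool|^force"
```

```text
tool_pos: [0.6002, 0.0155, 0.2731]
force: [-0.0, -0.3, -2.1]
tool_pos: [0.6003, 0.0155, 0.2723]
force: [-0.8, -0.4, -2.2]
tool_pos: [0.6002, 0.0154, 0.2715]
force: [0.4, -0.2, -1.3]
tool_pos: [0.6002, 0.0155, 0.2706]
force: [-0.4, 0.6, -0.7]
```

Just touching down. A little more, then I release and rise.

```bash

python3 -m creep '[[[0,0,0.004,0,0],[0,0,0,0,0]]]'|grep -E "tool|^force"
python3 -m creep '[[[0,0,0,0,0.58],[0,0,0,0,0.62],[0,0,0,0,0.7],[0,0,0,0,0.85],[0,0,0,0,1],[0,0,-0.05,0,1],[0,0,-0.1,0,1],[0,0,-0.15,0,1]]]'|grep -E "tool|^force|open"
python3 -m creep '[[[0,0,-0.18,0,1],[-0.1,0.1,-0.1,0,1],[-0.14,0.14,0,0,1],[-0.14,0.14,0,0,1],[-0.14,0.14,0,0,1],[-0.14,0.14,0,0,1],[-0.14,0.14,0,0,1],[-0.14,0.14,0,0,1]]]'|grep -E "tool|^force"
python3 -m creep '[[[-0.14,0.14,0,0,1],[0,0.14,0,0,1],[0,0.14,0,0,1],[0,0,0,0,1],[0,0,0,0,1]]]'|grep -E "clock|tool|^force"
python3 - <<'E'
from h import *
ps=[snapshot("scene"),snapshot("top")]
U=[];S=[]
for p in ps:
    e=proj(p,[[.6,.016,.07]])[0];u=np.zeros((420,560),bool)
    for q in("pot_large","pot_medium","pot_small"):
        r=[a for a in nets.masks_of(p,q) if np.hypot(*(np.array(a["uv"])-e))<30]
        print(q,r and (np.round(r[0]["uv"]),r[0]["confidence"],r[0]["region"].sum()))
        if r:
            u|=r[0]["region"]
            if q=="pot_small":S.append((p,r[0]["region"].astype(np.float32)))
    U.append(u.astype(np.float32))
Y=np.radians(24.5)
def st(p,v): return np.max([sil(p,box(v[0],v[1],Y,.08,.064)),sil(p,box(v[2],v[3],Y,.065,.024,.064)),sil(p,box(v[4],v[5],Y,.05,v[6]-.088,.088))],axis=0)
s=np.array([.601,.0164,.6001,.0159,.6002,.0155,.112])
r=minimize(lambda v:sum(np.abs(st(p,v)-u).sum() for p,u in zip(ps,U)),s,method="Nelder-Mead",options=dict(initial_simplex=np.vstack([s,s+np.eye(7)*.008]),maxfev=500))
print(r.x.round(4),r.fun,sum(u.sum() for u in U))
for q in("bottle","spring_grip","polish_tin","roller","kettlebell","padlock"):
    u=[nets.landmark_of(p,q) for p in ps]
    if all(u): print(q,tri(ps,[a[0]["uv"] for a in u]).round(3))
E
```

```text
tool_pos: [0.6003, 0.0155, 0.27]
force: [-0.3, 0.3, -0.9]
tool_pos: [0.5995, 0.0153, 0.3287]
force: [0.9, 0.4, 0.3]
opening: 0.0859
tool_pos: [0.5055, -0.2349, 0.3871]
force: [1.0, -0.2, -1.3]
clock: 40.63
tool_pos: [0.5157, -0.3228, 0.386]
force: [-1.1, 0.5, 0.2]
pot_large (array([289., 230.]), 0.6, np.int64(370))
pot_medium (array([284., 220.]), 0.48, np.int64(190))
pot_small (array([287., 212.]), 0.68, np.int64(361))
pot_large (array([278., 224.]), 0.74, np.int64(470))
pot_medium (array([283., 234.]), 0.7, np.int64(241))
pot_small (array([276., 226.]), 0.98, np.int64(430))
[0.5977 0.0162 0.6013 0.0168 0.6014 0.0172 0.1143] 460.0 1604.0
bottle [ 0.674 -0.058  0.107]
spring_grip [0.669 0.24  0.003]
polish_tin [0.439 0.087 0.023]
roller [0.775 0.111 0.001]
kettlebell [ 0.617  0.432 -0.011]
padlock [0.754 0.001 0.368]
```

The rim height fits a nested stack (0.114 m against 0.112 m). The arm seems to hide the bottle and padlock, so I'll move aside for one last check.

```bash

python3 -m creep '[[[-0.15,0.1,0,0,1],[-0.15,0.1,0,0,1],[-0.15,0.1,0,0,1],[-0.15,0.1,0,0,1],[-0.1,0.15,0,0,1],[-0.1,0.15,0,0,1],[0,0,0,0,1],[0,0,0,0,1]]]'|grep -E "clock|tool|^force"
python3 - <<'E'
from h import *
ps=[snapshot("scene"),snapshot("top")]
for p in ps:
    k=sil(p,box(.6003,.0158,np.radians(24.5),.05,.024,.088))>.5
    m=[a["region"] for a in nets.masks_of(p,"pot_small")][0]
    for n,a in(("mask",m),("pred",k)): ys,xs=np.where(a);print(n,xs.min(),xs.max(),ys.min(),ys.max(),a.sum())
    for q in("bottle","padlock"): print(q,[(a["uv"],a["confidence"]) for a in nets.landmark_of(p,q)][:2])
print("ref bottle (215.4,206.2)/(365.9,204.3) padlock (199.9,159.8)/(444.9,252.4)")
E
```

```text
clock: 42.3
tool_pos: [0.4268, -0.5167, 0.3849]
force: [-0.6, 1.1, 0.1]
mask 278 296 198 219 328
pred 277 296 198 218 319
bottle [([214.2, 207.7], 0.8)]
padlock [([198.3, 156.9], 0.49)]
mask 266 291 211 237 451
pred 266 291 211 237 415
bottle [([368.0, 203.4], 0.71)]
padlock [([447.5, 253.2], 0.62)]
ref bottle (215.4,206.2)/(365.9,204.3) padlock (199.9,159.8)/(444.9,252.4)
```

The small pot's outline matches the nested prediction to within a pixel, and the bystanders are where they began. I'm handing in the job.

```bash
python3 -c "
from plant import workorder
print(workorder.close_job())"
```

```text
the job is handed in; nothing more can be done
None
```

The three pots are nested mouth up and the job is handed in at about 42 s; no verdict came back, but my last camera check showed the small pot fully nested and none of the other things noticeably moved.

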